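# Centre the wobbly lens stand on the turntable's hub

### The job

Using light taps or slow nudges of the fingertips against its foot, push the wobbly brass lens stand to the middle of the cork pad on the turntable's hub, so that its whole foot stands inside the white painted ring. Do not grip, lift or tip it over, do not hit it hard, and leave the gel frames, the turntable and the other things on the shelf as they are.

Things in the scene. Friction and masses are not known exactly. Their poses are not given: they have to be found in the camera images.
- lens_stand: Top-heavy brass lens stand like an egg cup, loose, 55 mm high, about 160 g. Origin: centre of underside, z up. Foot: round flange 36 mm in diameter, its upright rim 1.5 to 9 mm up; below it only a flat 20 mm across touches the pad, so it rocks easily. Starts 18 to 26 mm off the pad's centre in any direction, foot at or partly over the pad's edge. Pushed low at the foot it slides (about 1 N).
- stand_cup (a point): Centre of the stand's brass cup, on its axis 36 mm above its underside. The cup is 32 mm in diameter (full width from 32 to 41 mm up), on a stem 14 mm in diameter; a frosted glass dome, 29 mm in diameter at its base, fills it and ends 55 mm up. Pushed this high the stand rocks and may tip over.
- pad_center (a point): Centre of the top of the cork pad, 60 mm above the shelf, on the turntable's axis. The pad and the upright wooden hub under it are 72 mm in diameter; the hub stands 30 mm above the platter. A white ring is painted on the pad round this point, 48 mm inside and 54 mm outside diameter. The point's z axis is up.
- turntable (a joint): Turning angle of the wooden turntable (rad, 0 at the start, positive anticlockwise seen from above). Platter 300 mm in diameter, its top 30 mm above the shelf, the hub in its middle. It turns stiffly (about 0.3 N m) and is to stay unturned.
- frame0: Square tin gel frame with red gel, 76 x 76 x 4 mm, 50 g, lying loose on the platter about 100 mm from the turntable's axis. Origin: centre of its underside; z up. Leave alone.
- frame1: Square tin gel frame with blue gel, 76 x 76 x 4 mm, 50 g, lying loose on the platter about 100 mm from the turntable's axis. Origin: centre of its underside; z up. Leave alone.
- frame2: Square tin gel frame with amber gel, 76 x 76 x 4 mm, 50 g, lying loose on the platter about 100 mm from the turntable's axis. Origin: centre of its underside; z up. Leave alone.
- frame3: Square tin gel frame with green gel, 76 x 76 x 4 mm, 50 g, lying loose on the platter about 100 mm from the turntable's axis. Origin: centre of its underside; z up. Leave alone.
- pipe_clamp: Black cast iron pipe clamp lying on the shelf, about 90 x 110 x 30 mm, 0.6 kg. Origin: middle of its underside; z up. Leave alone.
- focus_knob: Orange plastic focus knob, 40 mm in diameter, 29 mm high, standing on the shelf. Origin: centre of its underside. Leave alone.
- lens_disc: Loose frosted glass lens disc lying flat on the shelf, 76 mm in diameter, 10 mm thick. Origin: centre of its underside. Leave alone.

How it is judged:
By the outcome, as a careful person would: the job done as asked, in the order asked, and still so for the second after the job is handed in, with the robot touching nothing.
It also fails if it takes over 58 s, if anything falls off the work surface, if the arm or the gripper's body presses on something with over 40 N, if the wrist force passes 120 N, or if a joint passes its speed limit or range.

### The arm

A 6-joint arm with a two-finger parallel gripper is mounted at the origin on the work surface. World frame = base frame: x ahead of the robot, y to its left, z up, the work surface at z = 0. Lengths are in m, angles in degrees, forces in N, time in s.
With the tool pointing down it reaches from about 0.375 to 0.9 m from the base axis. Payload 3.1 kg.
Tool frame: the origin (TCP) lies at the very end of the fingers, on their centre line; the grasp point (between the pads) lies 19 mm behind it; z points along the fingers, y is the line along which they close (so a half turn about z gives the same grasp; the last joint's range is limited). The gripper opens to 87 mm and grips with 3 to 60 N. Pads are 19 mm wide; open, the fingers measure 117 mm over their backs; the gripper's body (75 mm by 190 mm) begins 51 mm behind the grasp point.
Start: joints at [57.153, 30.224, 82.088, -0, 67.689, -10.227], TCP at [0.24, 0.577, 0.223] pointing down, gripper open.
Joint ranges: [-176.69, 176.69], [-43.24, 126.21], [12.49, 139.97], [-82, 262], [0, 151.66], [-163.58, 163.58]. Speed limits (degrees/s): [159.86, 159.86, 180, 180, 180, 180].

### API

Orientations are given as a 3x3 rotation matrix whose columns are the frame's x, y, z axes.
In Python, from rig import readout, cams, bot gives the robot as it stands.
- The arm moves only by the shell command python3 -m inch 'ROWS'. ROWS is JSON, a list of rows, each a list of 5 numbers: the shift along the world's x, y, z in cm, then the turn about the world's z in degrees, then the finger opening in cm, from 0 to 8.7. In form: [[dx, dy, dz, twist, fingers], ...]. A call has 1 to 10 rows; each row is the pose to reach, as a shift and turn from the pose commanded when the call began; what a row does not reach only later rows make up. A row lasts 1/12 s, in which the tool goes at most 41.7 mm and 7.16 degrees, less where a joint would pass 70% of its speed; a pose out of reach is approached as far as the arm can. A call with a gripper value outside its range is refused whole. The fingers move at their own pace and stop on an object; the grip force is fixed at half the most. Time passes only in rows, so rows that repeat a pose let the fingers close. It gives the time, the measured TCP pose, the force, the opening and the grip force at its end, in the units of the state.
- readout.read_state(): the state, without advancing time (a new reading comes with each control period).
- cams.capture(name): name is "scene" or "top" or "wrist"; returns a dict with "image" (384x512x3 uint8, blue, green, red), "intrinsics" (3x3 intrinsics, pixels), "k1" (the pictures are not rectified: a ray, as slopes to the right and down, at radius r is drawn at 1 + k1 r^2 times it, then the intrinsics apply), "xyz" and "rotation" of the camera in the world; the wrist camera has in their place "tool_from_camera" (4x4, takes a point from camera to tool coordinates, whose origin is the TCP and whose axes are the flange's). Camera axes: x right, y down, z forward; pixel columns grow to the right and rows downward; lengths in m; the calibration is good to about 2 mm. A picture is of the moment at which its call begins: read the wrist's pose just before it. There is no depth.
- bot.hand_in(): hands the job in; it is judged then, once.
The state is a dict: "time_s": time; "joint_positions": joint angles; "qvel": joint speeds; "tau": joint torques, N m; "position": TCP position; "tcp_rot": TCP orientation; "force": force on the tool from outside, world axes, zero at the start; "moment": the same for the moment, N m; "opening": opening from 0.0 (shut) to 1.0 (fully open); "grasp_force": force on a finger pad.
Only numpy, scipy, OpenCV 4.12 (cv2) and the standard library are available. Lean on these libraries where they do the work, as an engineer would, in place of code of your own. Each camera call takes 0.05 s, during which the arm holds its last target. There are 200 camera calls.

## Working session

There is one attempt and no reset: what is moved stays moved. The work goes in short steps, Python scripts to look and compute and a shell command to move; the robot and the scene stay as the last step left them, time stands still between calls to the robot, and variables do not carry over. Pictures are saved under pics/ and viewed, at most 10 in all, crops included, and the job is handed in when it is done.

```bash
mkdir -p pics
cat > h.py <<'E'
import numpy as np, cv2
from rig import readout, cams
def cap(n):
    s=readout.read_state(); c=cams.capture(n)
    if 'xyz' in c: R=np.array(c['rotation']);t=np.array(c['xyz'])
    else:
        T=np.array(c['tool_from_camera']);Rt=np.array(s['tcp_rot'])
        R=Rt@T[:3,:3];t=Rt@T[:3,3]+np.array(s['position'])
    K=np.array(c['intrinsics'],float);D=np.array([c['k1'],0,0,0,0.])
    return c['image'],K,D,R,t
def world(cam,uv,z):
    _,K,D,R,t=cam
    p=cv2.undistortPoints(np.array(uv,float).reshape(-1,1,2),K,D).reshape(-1,2)
    d=np.c_[p,np.ones(len(p))]@R.T
    return t+d*((z-t[2])/d[:,2])[:,None]
def pix(cam,P):
    _,K,D,R,t=cam
    r=R.T
    return cv2.projectPoints(np.array(P,float).reshape(-1,3),cv2.Rodrigues(r)[0],-r@t,K,D)[0].reshape(-1,2)
E
python3 - <<'E'
from h import *
a=cap('top');b=cap('scene');w=cap('wrist')
cv2.imwrite('pics/a.png',a[0]);cv2.imwrite('pics/b.png',b[0])
print(a[4],a[3],b[4],w[4]); s=readout.read_state();print(s['tcp_rot'],s['position'],s['time_s'],s['opening'])
import pickle;pickle.dump((a,b),open('c0.pkl','wb'))
E
```

```text
[ 0.42825499 -0.0056278   1.39998306] [[-0.01664654 -0.99691016  0.07676603]
 [-0.99983352  0.01602326 -0.00872803]
 [ 0.00747102 -0.07689854 -0.99701093]] [1.22765897 0.36172017 0.83590435] [0.16202401 0.6080814  0.38325529]
[[-9.23071433e-01  3.84627310e-01 -9.81150336e-04]
 [ 3.84628398e-01  9.23070388e-01 -1.43318956e-03]
 [ 3.54426976e-04 -1.70031462e-03 -9.99998492e-01]] [0.24003253 0.57644723 0.22177365] 0.15 1.0007722477944185
```

View pics/a.png

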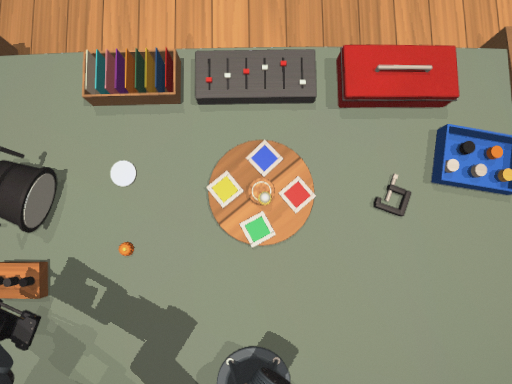

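View pics/b.png

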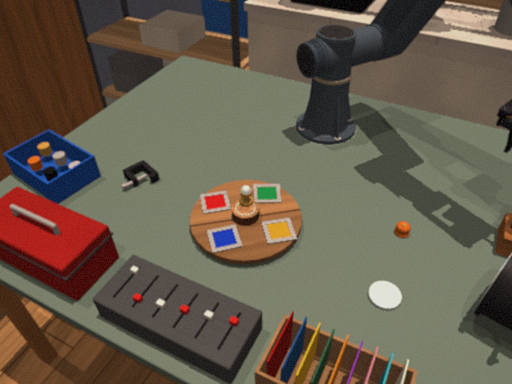

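The top view shows the platter centred near (261,192), with the stand's dome at about (265,198), so it is off towards the robot and slightly right. The scene view shows the stand at (245,203) on the hub. Next I'll measure on an enlarged crop.

Run:
```python
from h import *
import pickle
a,b=pickle.load(open('c0.pkl','rb'))
print(world(a,[(261,192)],.03),world(a,[(264.5,198)],.11))
A=cv2.resize(a[0][167:217,230:297],None,fx=8,fy=8,interpolation=cv2.INTER_CUBIC)[:,:400]
B=cv2.resize(b[0][175:235,220:270],None,fx=8,fy=8,interpolation=cv2.INTER_CUBIC)[:400]
cv2.imwrite('pics/c.png',np.hstack([A[:400],B[:400]]))
```

```text
[[ 0.53894422 -0.03271196  0.03      ]] [[ 0.51643719 -0.04009598  0.11      ]]
```

View pics/c.png

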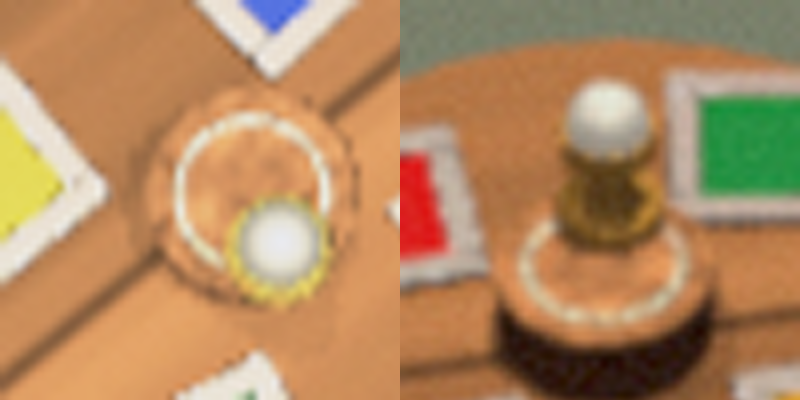

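The crop gives the ring centre at about (261.4,190.9) and the cup at about (264.6,198.2) in the top picture. The stand is therefore about 24 mm towards the robot and 7 mm right of centre. I'll go over it with the wrist camera for a better fix.

```bash
python3 -m inch '[[3.5,-5.5,0,6,2],[5.5,-9,0,10,2],[7.5,-12.4,0,16,2],[9.5,-16,0,22,2],[11.5,-19.3,0,28,2],[13.5,-22.6,0,34,2],[15.5,-26,0,39.6,2],[17.5,-29.4,0,39.6,2],[19.5,-32.8,0,39.6,2],[20,-33,0,39.6,2]]'
python3 -m inch '[[2,-3.3,0,0,2],[4,-6.6,0,0,2],[6,-10,0,0,2],[8,-13.4,0,0,2],[10,-17,0,0,2],[12,-20,0,0,2],[14,-23.5,0,0,2],[16,-26,0,0,2],[16,-26,0,0,2],[16,-26,0,0,2]]'
python3 - <<'E'
from h import *
a=cap('wrist'); cv2.imwrite('pics/d.png',a[0]);import pickle;pickle.dump(a,open('c1.pkl','wb'))
s=readout.read_state();print(a[4],s['position'],s['tcp_rot'],s['opening'],s['time_s'],s['joint_positions'],pix(a,[[.54,-.0326,.06]]))
E
```

```text
time_s: 0.98
position: [0.4428, 0.2424, 0.2225]
tcp_rot: [[-0.958, -0.288, 0.001], [-0.288, 0.958, -0.002], [-0.0, -0.002, -1.0]]
force: [-0.3, 0.9, -0.6]
opening: 0.325
grasp_force: 0.0
time_s: 1.82
position: [0.6011, -0.0144, 0.2219]
tcp_rot: [[-0.957, -0.289, -0.0], [-0.289, 0.957, 0.0], [0.0, 0.001, -1.0]]
force: [-0.7, -0.8, 0.7]
opening: 0.229
grasp_force: 0.0
[ 0.52012282 -0.03968407  0.38353145] [ 0.59988108 -0.0129747   0.22185347] [[-0.95675531 -0.29088824 -0.00182177]
 [-0.29089037  0.95675583  0.00103469]
 [ 0.00144201  0.00151988 -0.99999781]] 0.22971268647185306 1.8667 [-1.19186750e+01  2.83713310e+01  8.57583427e+01  3.99026154e-02
  6.59847045e+01 -1.18846175e+02] [[254.68274951 124.45071984]]
```

View pics/d.png

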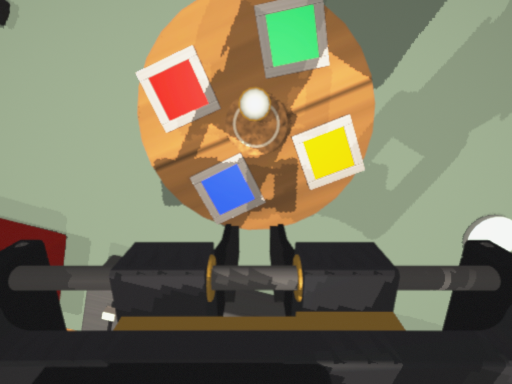

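The wrist view shows the ring near (257,124) and the dome at about (256,104). The fingers are at (230,240) and (281,240). I'll enlarge the hub region.

Run:
```python
from h import *
import pickle
a=pickle.load(open('c1.pkl','rb'))
cv2.imwrite('pics/e.png',cv2.resize(a[0][80:160,215:295],None,fx=7,fy=7,interpolation=cv2.INTER_CUBIC))
```

```text
(no output)
```

View pics/e.png

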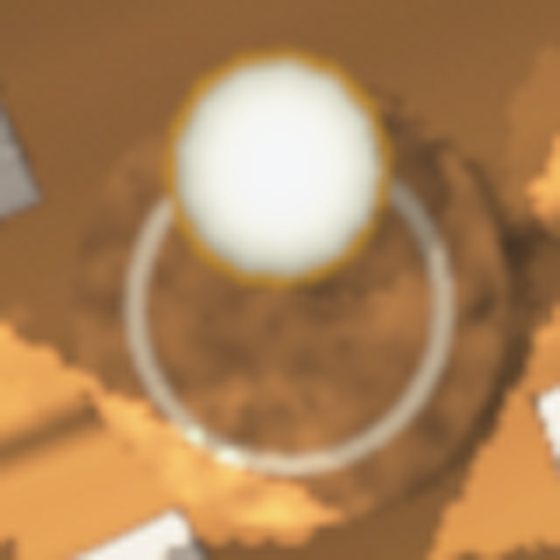

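Run:
```python
from h import *
import pickle
a=pickle.load(open('c1.pkl','rb'))
c=world(a,[(256.0,123.7)],.06)[0];s=world(a,[(254.57,103.4)],.099)[0]
d=c-s;print(c,s,d,np.hypot(*d[:2]),np.degrees(np.arctan2(d[1],d[0])))
```

```text
[ 0.5387517  -0.03138749  0.06      ] [ 0.51816787 -0.03947201  0.099     ] [ 0.02058383  0.00808452 -0.039     ] 0.02211455571740398 21.44294741154559
```

```bash
python3 -m inch '[[-3.6,-1.2,0,2,2],[-7.2,-2.4,0,4,2],[-10.8,-3.6,0,4,2],[-12.4,-4.3,-1,4,2],[-12.4,-4.3,-4,4,2],[-12.4,-4.3,-7,4,2],[-12.4,-4.3,-9,4,2],[-12.4,-4.3,-10,4,2],[-12.4,-4.3,-10,4,2],[-12.4,-4.3,-10,4,2]]'
python3 - <<'E'
from h import *
a=cap('wrist'); cv2.imwrite('pics/f.png',cv2.resize(a[0],None,fx=1.5,fy=1.5));import pickle;pickle.dump(a,open('c2.pkl','wb'))
s=readout.read_state();print(a[4],s['position'],np.degrees(np.arctan2(-s['tcp_rot'][1][0],-s['tcp_rot'][0][0])),s['opening'],s['force'])
print(pix(a,[[.5187,-.0395,.099],[.5387,-.0315,.06],s['position']])*1.5)
E
```

```text
time_s: 2.7
position: [0.4754, -0.0546, 0.1224]
tcp_rot: [[-0.933, -0.36, -0.002], [-0.36, 0.933, 0.001], [0.001, 0.001, -1.0]]
force: [-0.1, -0.4, 0.8]
opening: 0.229
grasp_force: 0.0
[ 0.39670547 -0.08583914  0.2840871 ] [ 0.47621637 -0.0550533   0.12304121] 21.064338599831878 0.2281931855394126 [0.60622369 0.33579618 0.09039372]
[[379.11777495 417.16333361]
 [379.74768413 409.13181622]
 [380.61942269 361.98634327]]
```

View pics/f.png

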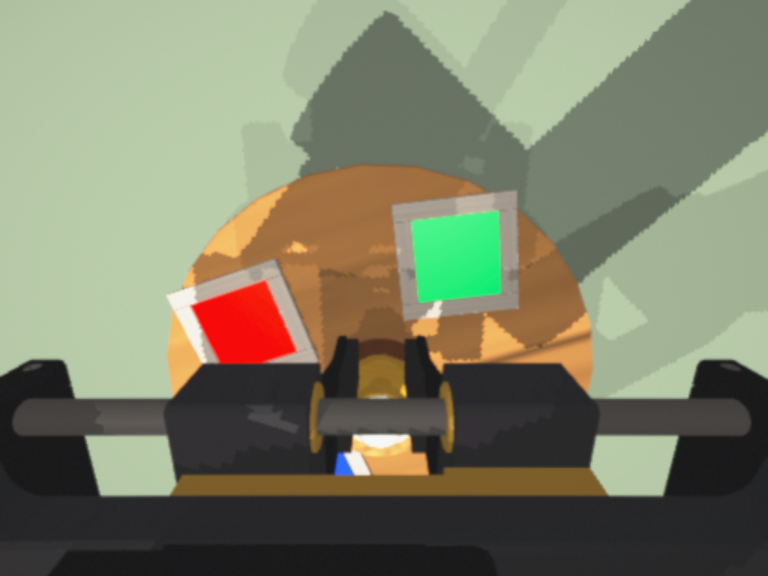

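The fingers straddle the push line: gap centre and stand are both at column about 380. Now I'll descend behind the stand and approach.

```bash
python3 -m inch '[[0,0,-2,0,2],[0,0,-4,0,2],[0,0,-5.4,0,2],[0,0,-5.8,0,2],[0.2,0.08,-5.8,0,2],[0.5,0.19,-5.8,0,2],[0.8,0.31,-5.8,0,2],[1.1,0.42,-5.8,0,2],[1.3,0.5,-5.8,0,2],[1.4,0.54,-5.8,0,2]]'
python3 -m inch '[[0.05,0.02,0,0,2],[0.1,0.04,0,0,2],[0.15,0.06,0,0,2],[0.2,0.08,0,0,2],[0.25,0.1,0,0,2],[0.3,0.12,0,0,2],[0.35,0.14,0,0,2],[0.4,0.16,0,0,2],[0.45,0.18,0,0,2],[0.5,0.2,0,0,2]]'
python3 - <<'E'
from h import *
s=readout.read_state();p=s['position'];print(p,s['force'],np.hypot(.5387-p[0],-.0315-p[1]),np.hypot(.5187-p[0],-.0395-p[1]))
a=cap('scene');q=pix(a,[[.53,-.035,.08]])[0].astype(int);A=a[0][q[1]-35:q[1]+35,q[0]-45:q[0]+45]
cv2.imwrite('pics/g.png',cv2.resize(A,None,fx=7,fy=7,interpolation=cv2.INTER_CUBIC))
E
```

```text
time_s: 3.58
position: [0.4913, -0.0507, 0.0652]
tcp_rot: [[-0.934, -0.358, 0.002], [-0.358, 0.934, -0.001], [-0.001, -0.001, -1.0]]
force: [0.0, -0.6, -0.7]
opening: 0.23
grasp_force: 0.0
time_s: 4.42
position: [0.4954, -0.0486, 0.0645]
tcp_rot: [[-0.934, -0.358, -0.0], [-0.358, 0.934, 0.0], [0.0, 0.0, -1.0]]
force: [0.9, -0.3, -0.1]
opening: 0.231
grasp_force: 0.0
[ 0.49537729 -0.04864147  0.06453472] [ 0.94982562 -0.33198772 -0.06934425] 0.04659063058443544 0.02505025137358789
```

View pics/g.png

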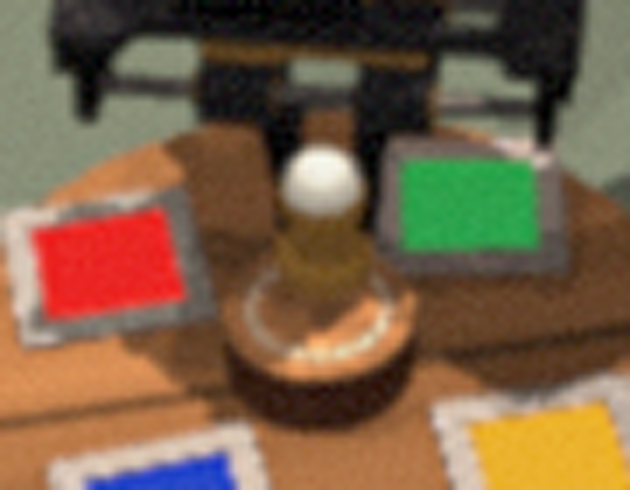

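The fingers are upright just behind the stand, about at contact, and the frames are untouched. I'll push slowly.

```bash
python3 -m inch '[[0.05,0.019,0,0,2],[0.1,0.038,0,0,2],[0.15,0.057,0,0,2],[0.2,0.076,0,0,2],[0.25,0.095,0,0,2],[0.3,0.114,0,0,2],[0.35,0.133,0,0,2],[0.4,0.152,0,0,2],[0.45,0.171,0,0,2],[0.5,0.19,0,0,2]]'
python3 - <<'E'
from h import *
s=readout.read_state();p=s['position'];print(p,np.hypot(.5387-p[0],-.0315-p[1]))
a=cap('scene');q=pix(a,[[.53,-.035,.08]])[0].astype(int);A=a[0][q[1]-35:q[1]+35,q[0]-45:q[0]+45]
b=cap('top');q=pix(b,[[.53,-.035,.08]])[0].astype(int);B=b[0][q[1]-35:q[1]+35,q[0]-25:q[0]+25]
cv2.imwrite('pics/h.png',cv2.resize(np.hstack([A,B]),None,fx=5.6,fy=5.6,interpolation=cv2.INTER_CUBIC))
E
```

```text
time_s: 5.3
position: [0.5005, -0.0468, 0.0645]
tcp_rot: [[-0.934, -0.358, 0.0], [-0.358, 0.934, -0.0], [-0.0, -0.0, -1.0]]
force: [-0.7, -0.9, -0.2]
opening: 0.227
grasp_force: 0.4
[ 0.50046222 -0.04681481  0.06453487] 0.04119066586102942
```

View pics/h.png

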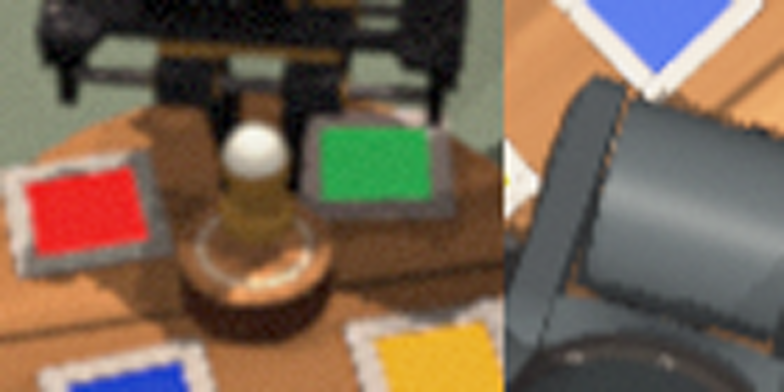

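The stand slides upright with the fingers. I'll push about 14 mm more.

```bash
for i in 1 ; do python3 -m inch '[[0.05,0.02,0,0,2],[0.1,0.04,0,0,2],[0.15,0.06,0,0,2],[0.2,0.08,0,0,2],[0.25,0.1,0,0,2],[0.3,0.12,0,0,2],[0.35,0.14,0,0,2],[0.4,0.16,0,0,2],[0.45,0.18,0,0,2],[0.5,0.2,0,0,2]]'; done
python3 -m inch '[[0.05,0.02,0,0,2],[0.1,0.04,0,0,2],[0.15,0.06,0,0,2],[0.2,0.08,0,0,2],[0.25,0.1,0,0,2],[0.3,0.12,0,0,2],[0.35,0.14,0,0,2],[0.4,0.16,0,0,2],[0.45,0.18,0,0,2],[0.5,0.2,0,0,2]]'
python3 -m inch '[[0.05,0.02,0,0,2],[0.1,0.04,0,0,2],[0.15,0.06,0,0,2],[0.2,0.08,0,0,2],[0.25,0.1,0,0,2],[0.3,0.12,0,0,2],[0.34,0.136,0,0,2],[0.36,0.14,0,0,2],[0.36,0.14,0,0,2],[0.36,0.14,0,0,2]]'
python3 - <<'E'
from h import *
s=readout.read_state();p=s['position'];print(p,np.hypot(.5387-p[0],-.0315-p[1]))
E
```

```text
time_s: 6.23
position: [0.5054, -0.0448, 0.0645]
tcp_rot: [[-0.934, -0.358, -0.0], [-0.358, 0.934, -0.0], [0.0, 0.0, -1.0]]
force: [-0.8, -0.9, -0.1]
opening: 0.231
grasp_force: 0.4
time_s: 7.07
position: [0.5104, -0.0427, 0.0645]
tcp_rot: [[-0.934, -0.358, -0.0], [-0.358, 0.934, 0.0], [0.0, 0.0, -1.0]]
force: [-0.9, -1.2, 0.3]
opening: 0.234
grasp_force: 0.4
time_s: 7.9
position: [0.514, -0.0414, 0.0646]
tcp_rot: [[-0.934, -0.358, 0.0], [-0.358, 0.934, -0.0], [-0.0, -0.0, -1.0]]
force: [-0.3, 0.6, -0.0]
opening: 0.228
grasp_force: 0.3
[ 0.51403514 -0.04137728  0.06456393] 0.026569079827856373
```

```bash
python3 -m inch '[[-0.1,-0.04,0,0,2],[-0.4,-0.16,0,0,2],[-1,-0.4,0,0,2],[-2,-0.8,0,0,2],[-3,-1.15,0,0,2],[-3.5,-1.35,0.5,0,2],[-3.5,-1.35,3,0,2],[-3.5,-1.35,6.5,0,2],[-3.5,-1.35,10,0,2],[-3.5,-1.35,12,0,2]]'
python3 -m inch '[[1,0.4,1.5,0,2],[3.5,1.35,3.7,0,2],[7,2.7,3.7,0,2],[10.4,4,3.7,0,2],[12.2,4.6,3.7,0,2],[12.2,4.6,3.7,0,2],[12.2,4.6,3.7,0,2]]'
python3 - <<'E'
from h import *
a=cap('wrist'); import pickle;pickle.dump(a,open('c3.pkl','wb'))
q=pix(a,[[.5387,-.0315,.06]])[0];o=q.astype(int)-40;print(q,o,readout.read_state()['position'])
cv2.imwrite('pics/i.png',cv2.resize(a[0][o[1]:o[1]+80,o[0]:o[0]+80],None,fx=7,fy=7,interpolation=cv2.INTER_CUBIC))
E
```

```text
time_s: 8.73
position: [0.4794, -0.0555, 0.1879]
tcp_rot: [[-0.934, -0.357, 0.004], [-0.358, 0.934, -0.001], [-0.003, -0.003, -1.0]]
force: [0.8, 0.1, -0.0]
opening: 0.231
grasp_force: 0.0
time_s: 9.32
position: [0.6003, -0.0088, 0.2212]
tcp_rot: [[-0.933, -0.359, -0.001], [-0.359, 0.933, -0.0], [0.001, 0.0, -1.0]]
force: [-0.8, -0.3, -0.4]
opening: 0.228
grasp_force: 0.0
[255.26924413 122.95025631] [215  82] [ 0.59925044 -0.00898969  0.22105378]
```

View pics/i.png

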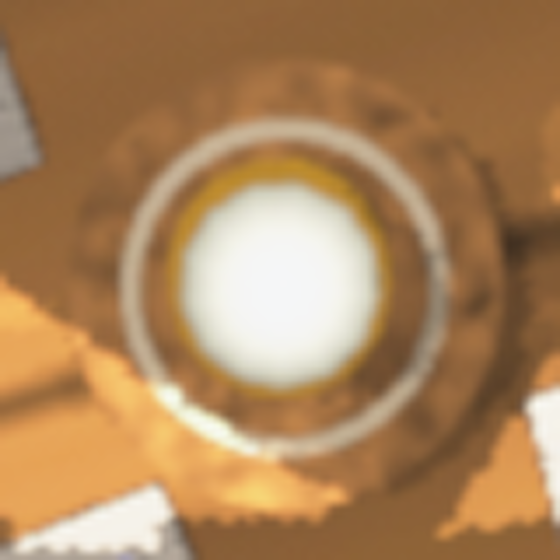

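Run:
```python
from h import *
import pickle
a=pickle.load(open('c3.pkl','rb'))
P=lambda x,y:(215+(x+.5)/7-.5,82+(y+.5)/7-.5)
c=world(a,[P(284.5,288.5)],.06)[0];s=world(a,[P(278.5,(170+397)/2)],.099)[0];d=world(a,[P(281,284)],.102)[0]
print(c,s,(c-s)*1e3,(c-d)*1e3)
# predicted outlines if stand at candidate offset from c
t=np.linspace(0,2*np.pi,73)
for off in [(0,0),(-.003,0),(-.002,.001),(-.002,-.001)]:
  o=[]
  for r,z in((.018,.069),(.016,.101),(.016,.092),(.0145,.101)):
    q=pix(a,np.c_[c[0]+off[0]+r*np.cos(t),c[1]+off[1]+r*np.sin(t),0*t+z]);q=(q-[215,82]+.5)*7-.5
    o.append(np.r_[q.min(0),q.max(0)].round())
  print(off,*o)
```

```text
[ 0.53855113 -0.03162546  0.06      ] [ 0.53615304 -0.03368342  0.099     ] [  2.39809696   2.05796091 -39.        ] [  2.61639318   1.76436438 -42.        ]
(0, 0) [172. 174. 397. 406.] [175. 189. 397. 418.] [178. 189. 393. 410.] [185. 200. 386. 407.]
(-0.003, 0) [179. 155. 404. 388.] [182. 169. 405. 398.] [185. 169. 401. 392.] [192. 180. 394. 388.]
(-0.002, 0.001) [183. 164. 408. 396.] [186. 178. 408. 407.] [189. 178. 404. 400.] [197. 189. 398. 397.]
(-0.002, -0.001) [171. 159. 396. 392.] [173. 173. 396. 402.] [176. 173. 392. 395.] [184. 184. 385. 392.]
```

The stand is upright and wholly inside the ring, about 3 mm short of the middle. One more small nudge along the same line will centre it.

```bash
python3 -m inch '[[-3.6,-1.4,0,0,2],[-7.2,-2.8,0,0,2],[-10.8,-4.1,0,0,2],[-12.2,-4.6,-1,0,2],[-12.2,-4.6,-4.5,0,2],[-12.2,-4.6,-8,0,2],[-12.2,-4.6,-11.5,0,2],[-12.2,-4.6,-14.5,0,2],[-12.2,-4.6,-15.7,0,2],[-12.2,-4.6,-15.7,0,2]]'
python3 -m inch '[[0.6,0.25,0,0,2],[1.3,0.52,0,0,2],[2,0.78,0,0,2],[2.6,1.02,0,0,2],[3,1.18,0,0,2],[3.2,1.26,0,0,2],[3.3,1.31,0,0,2],[3.35,1.34,0,0,2],[3.4,1.37,0,0,2],[3.45,1.39,0,0,2]]'
python3 -m inch '[[0.04,0.016,0,0,2],[0.08,0.032,0,0,2],[0.12,0.05,0,0,2],[0.16,0.065,0,0,2],[0.2,0.08,0,0,2],[0.24,0.1,0,0,2],[0.28,0.11,0,0,2],[0.31,0.12,0,0,2],[0.31,0.12,0,0,2],[0.31,0.12,0,0,2]]'
python3 -c "
from h import *
s=readout.read_state();print(s['position'],s['force'])"
```

```text
time_s: 10.2
position: [0.4748, -0.0544, 0.0623]
tcp_rot: [[-0.934, -0.357, -0.008], [-0.357, 0.934, 0.003], [0.006, 0.005, -1.0]]
force: [-0.9, 1.2, -0.3]
opening: 0.231
grasp_force: 0.0
time_s: 11.03
position: [0.5131, -0.0409, 0.0645]
tcp_rot: [[-0.934, -0.358, -0.001], [-0.358, 0.934, 0.0], [0.001, 0.0, -1.0]]
force: [0.6, 0.7, 0.2]
opening: 0.228
grasp_force: 0.0
time_s: 11.87
position: [0.5165, -0.0397, 0.0645]
tcp_rot: [[-0.934, -0.358, -0.0], [-0.358, 0.934, 0.0], [0.0, 0.0, -1.0]]
force: [0.2, -0.4, -0.2]
opening: 0.229
grasp_force: 0.3
[ 0.51653048 -0.03970956  0.06453065] [ 0.22518592 -0.41117006 -0.17376879]
```

Back off and check.

```bash
python3 -m inch '[[-0.1,-0.04,0,0,2],[-0.4,-0.16,0,0,2],[-1,-0.4,0,0,2],[-2,-0.8,0,0,2],[-3,-1.15,0,0,2],[-3.7,-1.45,0.5,0,2],[-3.7,-1.45,3,0,2],[-3.7,-1.45,6.5,0,2],[-3.7,-1.45,10,0,2],[-3.7,-1.45,12,0,2]]'
python3 -m inch '[[1,0.4,1.5,0,2],[3.5,1.35,3.7,0,2],[7,2.7,3.7,0,2],[10.4,4,3.7,0,2],[12.2,4.6,3.7,0,2],[12.2,4.6,3.7,0,2],[12.2,4.6,3.7,0,2]]'
python3 - <<'E'
from h import *
a=cap('wrist');b=cap('top')
q=pix(a,[[.5387,-.0315,.06]])[0];o=q.astype(int)-40;print(q,o,readout.read_state()['time_s'])
A=cv2.resize(a[0][o[1]:o[1]+80,o[0]:o[0]+80],None,fx=5,fy=5,interpolation=cv2.INTER_CUBIC)
B=cv2.resize(a[0][:260,120:380],(400,400))
cv2.imwrite('pics/j.png',np.hstack([A,B]))
c=np.array([.5386,-.0316]);t=np.linspace(0,2*np.pi,73)
for r,z in((.027,.06),(.018,.069),(.016,.101),(.0145,.101)):
    q=pix(a,np.c_[c[0]+r*np.cos(t),c[1]+r*np.sin(t),0*t+z]);q=(q-o+.5)*5-.5
    print(r,np.r_[q.min(0),q.max(0)].round())
E
```

```text
time_s: 12.7
position: [0.4798, -0.055, 0.1878]
tcp_rot: [[-0.934, -0.357, 0.004], [-0.357, 0.934, -0.001], [-0.003, -0.003, -1.0]]
force: [1.5, -0.5, -0.0]
opening: 0.224
grasp_force: 0.0
time_s: 13.28
position: [0.6008, -0.0083, 0.2212]
tcp_rot: [[-0.933, -0.359, -0.002], [-0.359, 0.933, -0.0], [0.002, 0.001, -1.0]]
force: [0.1, 0.3, 0.1]
opening: 0.224
grasp_force: 0.0
[254.97329372 122.44406029] [214  82] 13.3833
0.027 [ 89.  79. 324. 321.]
0.018 [126. 122. 287. 287.]
0.016 [128. 132. 287. 296.]
0.0145 [135. 140. 279. 288.]
```

View pics/j.png

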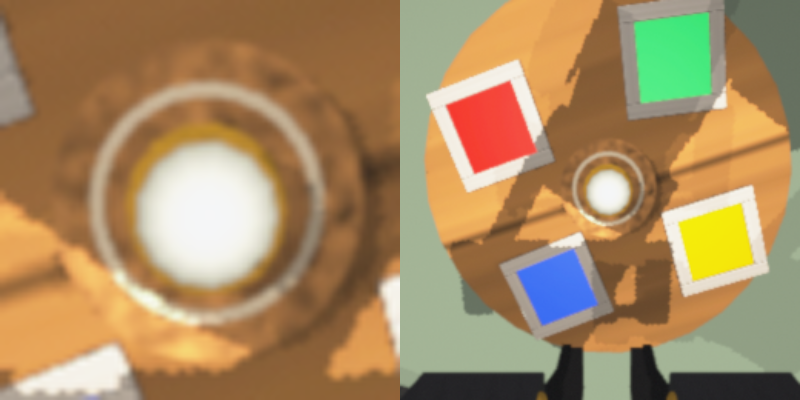

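The foot and cup outline (127–285, 122–293) matches the prediction for a centred stand to within about 1 mm. It stands upright inside the ring, and the frames and turntable are unchanged.

```bash
python3 -c "
from rig import bot
print(bot.hand_in())"
```

```text
the job is handed in; nothing more can be done
None
```

The lens stand is upright on the cork pad with its whole foot inside the white ring, within about 1 mm of the middle; the frames and turntable look unmoved, the fingers are clear, and I handed the job in at about 13 s.

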